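# Hand over the juicy orange

## Task

One of the two oranges has dried out inside and is clearly the lighter: feel which by lifting the pans, never touching the fruit, and if you have lifted the pan with the dried one, set it back down where it stood. Grip the pan with the heavier orange by its short black lug, lift it clear, turn it a quarter turn so that its long handle points straight across the table away from you, and finish while still holding it by the lug, level and motionless in the air over the middle of the green board, for a colleague to take by the handle. Keep the pans level and each orange in the middle of its pan all the while, and disturb nothing else.

Things in the scene. Friction and masses are not known exactly. Their poses are not given: they have to be found in the camera images.
- left_pan: shallow dished steel pan on the robot's left, 156 mm across the rim, 46 mm high, foot 90 mm across, about 250 g empty. Origin: centre of its underside; x along its long black handle (at the start sideways to the left, within 20 degrees), z up. Floor slopes up from the middle (6 degrees to 27 mm out, 13 degrees to 50 mm): the orange stays put only while the pan is level and moved smoothly
- left_pan_lug (a point): centre of the left pan's short black grip lug, opposite the long handle: 104 mm from the pan's centre, 42 mm above the pan's underside; the lug is a block 56 mm long (pan's x, from 72 to 128 mm out), 20 mm wide (pan's y; close the fingers across this) and 18 mm high; axes as the pan's
- left_pan_handle_end (a point): end of the left pan's long black handle, 205 mm from the pan's centre and 43 mm above its underside; handle 22 mm wide and 13 mm thick; axes as the pan's
- right_pan: shallow dished steel pan on the robot's right, 156 mm across the rim, 46 mm high, foot 90 mm across, about 250 g empty. Origin: centre of its underside; x along its long black handle (at the start sideways to the right, within 20 degrees), z up. Floor slopes up from the middle (6 degrees to 27 mm out, 13 degrees to 50 mm): the orange stays put only while the pan is level and moved smoothly
- right_pan_lug (a point): centre of the right pan's short black grip lug, opposite the long handle: 104 mm from the pan's centre, 42 mm above the pan's underside; the lug is a block 56 mm long (pan's x, from 72 to 128 mm out), 20 mm wide (pan's y; close the fingers across this) and 18 mm high; axes as the pan's
- right_pan_handle_end (a point): end of the right pan's long black handle, 205 mm from the pan's centre and 43 mm above its underside; handle 22 mm wide and 13 mm thick; axes as the pan's
- orange_a: one of the two oranges, a ball 80 mm across lying loose in the middle of one of the pans; both look alike and either may be in either pan. A juicy one weighs 232 to 270 g, a dried-out one 93 to 119 g: which this is shows only by weight. Origin: a point on its skin that turns with it
- orange_a_center (a point): centre of that orange (orange_a), 44 mm above the underside of its pan as it rests in the middle
- orange_b: one of the two oranges, a ball 80 mm across lying loose in the middle of one of the pans; both look alike and either may be in either pan. A juicy one weighs 232 to 270 g, a dried-out one 93 to 119 g: which this is shows only by weight. Origin: a point on its skin that turns with it
- orange_b_center (a point): centre of that orange (orange_b), 44 mm above the underside of its pan as it rests in the middle
- board: green chopping board lying fixed on the table between the pans, 300 mm long (x, away from the robot), 200 mm wide (y), 12 mm thick. Origin: centre of its underside; x points straight across the table away from the robot
- mixing_bowl: clear plastic mixing bowl, 170 mm across, 75 mm high, near left; to be left alone. Origin: centre of its underside
- sugar_jar: glass jar with a green lid, 70 mm across, 100 mm high, beyond the right pan; to be left alone. Origin: centre of its underside
- spoon: wooden spoon, 240 mm long, lying between the robot and the board; to be left alone. Origin: centre of its underside
- salt_shaker: aluminium salt shaker, 50 mm across, 87 mm high, beyond the right pan; to be left alone. Origin: centre of its underside
- measure_mug: steel measuring mug, 90 mm across, 100 mm high, near right; to be left alone. Origin: centre of its underside
- grinder_disc: spare perforated steel grinder disc, 66 mm across, 10 mm thick, lying beyond the left pan; to be left alone. Origin: centre of its underside
- prep_cup: small white bowl, 100 mm across, 45 mm high, near right; to be left alone. Origin: centre of its underside
Mind the look-alikes: they are no part of the job. Leave any pink look-alike of the orange_b alone. Leave any yellow look-alike of the orange_a alone.

How it is judged:
On the way:
1. the pan with the heavier orange is held by its lug clear of the table, the orange in its middle (((((horizontal distance between orange_a_center and left_pan below 0.03 m and contact force between orange_a and left_pan above 1.75 N) or (horizontal distance between orange_b_center and left_pan below 0.03 m and contact force between orange_b and left_pan above 1.75 N)) and height (world z) of left_pan above 0.05 m and contact force between the fingers and left_pan above 1 N and distance between the grasp point and left_pan_lug below 0.05 m) or (((horizontal distance between orange_a_center and right_pan below 0.03 m and contact force between orange_a and right_pan above 1.75 N) or (horizontal distance between orange_b_center and right_pan below 0.03 m and contact force between orange_b and right_pan above 1.75 N)) and height (world z) of right_pan above 0.05 m and contact force between the fingers and right_pan above 1 N and distance between the grasp point and right_pan_lug below 0.05 m))), for 0.2 s.
At the end, for the whole second after the job is handed in: heavier orange (over 1.75 N) within 20 mm of the middle of its pan, held by its lug (grasp within 50 mm) 50-270 mm up, level within 6 deg, still, within 60 mm of over the board's centre, handle away from the robot within 15 deg; other pan flat within 60 mm of its start, orange within 25 mm (((((horizontal distance between orange_a_center and left_pan below 0.02 m and contact force between orange_a and left_pan above 1.75 N) or (horizontal distance between orange_b_center and left_pan below 0.02 m and contact force between orange_b and left_pan above 1.75 N)) and height (world z) of left_pan between 0.05 and 0.27 m and angle between left_pan's own z axis and vertical below 0.1 rad and angle between the x axis of left_pan and the x axis of board, either way round below 0.26 rad and x of left_pan_handle_end in the frame of board above 0.05 m and horizontal distance between left_pan and board below 0.06 m and contact force between the fingers and left_pan above 1 N and distance between the grasp point and left_pan_lug below 0.05 m and contact force between left_pan and board below 0.1 N and linear speed of left_pan below 0.03 m/s and angular speed of left_pan below 0.15 rad/s and height (world z) of right_pan below 0.006 m and angle between right_pan's own z axis and vertical below 0.05 rad and distance of right_pan from where it was at the start of the episode below 0.06 m and linear speed of right_pan below 0.02 m/s and horizontal distance between any of orange_a_center, orange_b_center and right_pan below 0.025 m) or (((horizontal distance between orange_a_center and right_pan below 0.02 m and contact force between orange_a and right_pan above 1.75 N) or (horizontal distance between orange_b_center and right_pan below 0.02 m and contact force between orange_b and right_pan above 1.75 N)) and height (world z) of right_pan between 0.05 and 0.27 m and angle between right_pan's own z axis and vertical below 0.1 rad and angle between the x axis of right_pan and the x axis of board, either way round below 0.26 rad and x of right_pan_handle_end in the frame of board above 0.05 m and horizontal distance between right_pan and board below 0.06 m and contact force between the fingers and right_pan above 1 N and distance between the grasp point and right_pan_lug below 0.05 m and contact force between right_pan and board below 0.1 N and linear speed of right_pan below 0.03 m/s and angular speed of right_pan below 0.15 rad/s and height (world z) of left_pan below 0.006 m and angle between left_pan's own z axis and vertical below 0.05 rad and distance of left_pan from where it was at the start of the episode below 0.06 m and linear speed of left_pan below 0.02 m/s and horizontal distance between any of orange_a_center, orange_b_center and left_pan below 0.025 m))); the arm keeps its last pose, push and grip.
It fails at once if an orange leaves the middle of its pan (more than 30 mm off centre) ((horizontal distance between orange_a_center and left_pan above 0.03 m and horizontal distance between orange_a_center and right_pan above 0.03 m) or (horizontal distance between orange_b_center and left_pan above 0.03 m and horizontal distance between orange_b_center and right_pan above 0.03 m)).
It fails at once if a pan is tipped more than 11 degrees (angle between any of left_pan, right_pan's own z axis and vertical above 0.2 rad).
It fails at once if the robot touches an orange (contact force between any of the fingers, the arm and orange_a above 0.5 N or contact force between any of the fingers, the arm and orange_b above 0.5 N).
It fails at once if another thing on the table is moved by more than 30 mm (distance of any of mixing_bowl, sugar_jar, spoon, salt_shaker, measure_mug, grinder_disc, prep_cup from where it was at the start of the episode above 0.03 m).
It also fails if it takes over 64 s, if anything falls off the work surface, if the arm or the gripper's body presses on something with over 40 N, if the wrist force passes 120 N, or if a joint passes its speed limit or range.

## Robot

A 6-joint arm with a two-finger parallel gripper is mounted at the origin on the work surface. World frame = base frame: x ahead of the robot, y to its left, z up, the work surface at z = 0. Lengths are in m, angles in rad, forces in N, time in s.
With the tool pointing down it reaches from about 0.35 to 0.875 m from the base axis. Payload 4.2 kg.
Tool frame: the origin (TCP) lies at the very end of the fingers, on their centre line; the grasp point (between the pads) lies 19 mm behind it (r.pinch_z is the distance from the TCP to the grasp point, in m); z points along the fingers, y is the line along which they close (so a half turn about z gives the same grasp; the last joint's range is limited). The gripper opens to 87 mm and grips with 3 to 60 N. Pads are 19 mm wide; open, the fingers measure 117 mm over their backs; the gripper's body (75 mm by 190 mm) begins 51 mm behind the grasp point.
Start: joints at [-1.081, 0.385, 0.008, 0, -1.194, -0.259], TCP at [0.143, -0.608, 0.223] pointing down, gripper open.
Joint ranges: [-3.14, 3.14], [-1.21, 2.06], [-1.07, 1.41], [-3.16, 2.05], [-2.99, -0.16], [-3.1, 3.1]. Speed limits (rad/s): [2.79, 2.79, 3.14, 3.14, 3.14, 3.14].

## Interface

Orientations are given as [roll, pitch, yaw] about the fixed x, y, z axes, in that order (R = Rz(yaw) Ry(pitch) Rx(roll)).
In Python, from rig import r gives the robot as it stands.
- The arm moves only by the tool play_rows, never from a script. Its argument "increments" is a list of rows, each a list of 3 entries, a list of its own where there are three numbers: the closure, from 0 (fully open) to 1 (shut), then the shift along the tool's x, y, z each as a share of 0.2 m, from -1 to 1, then the turn, a rotation vector about the tool's x, y, z each as a share of pi/4 rad, from -1 to 1. In form: [[grip, [tx, ty, tz], [ax, ay, az]], ...]. A call has 1 to 8 rows; each row is the pose to reach, as a shift and turn from the pose commanded when the call began, along the tool's axes at that moment; what a row does not reach only later rows make up. A row lasts 1/10 s, in which the tool goes at most 50 mm and 8.59 degrees, less where a joint would pass 70% of its speed; a pose out of reach is approached as far as the arm can. A call with a number of a shift or a turn outside -1 to 1 is refused whole. A call with a gripper value outside its range is refused whole. The fingers move at their own pace and stop on an object; "squeeze" is the grip in N (left out, the last holds). Time passes only in rows, so rows that repeat a pose let the fingers close. It gives the time, the measured TCP pose, the force, the opening and the grip force at its end, in the units of the state.
- r.get_obs(): the state, without advancing time (a new reading comes with each control period).
- r.capture(name): name is "scene" or "side" or "wrist"; returns (picture, depth): 384x512x3 uint8, red, green, blue; 384x512 float32, m along the optical axis (not along the pixel's ray), 0 where there is no reading.
- r.camera_model(name): a dict with "mtx" (3x3 intrinsics, pixels), "T" (4x4, takes a point from camera to world coordinates). Camera axes: x right, y down, z forward; pixel columns grow to the right and rows downward; lengths in m; the calibration is good to about 2 mm. A picture is of the moment at which its call begins: read the wrist's pose just before it. camera_model takes no time and is no camera call; for the wrist camera it gives the pose at the moment of the call.
- r.sign_off(): hands the job in; it is judged then, once.
The state is a dict: "time": time; "joints": joint angles; "qvel": joint speeds; "tau": joint torques, N m; "tool_pos": TCP position; "orientation": TCP orientation; "force": force on the tool from outside, world axes, zero at the start; "moment": the same for the moment, N m; "opening": finger opening in m; "gripper_force": force on a finger pad.
Only numpy, scipy, OpenCV 4.12 (cv2) and the standard library are available. Lean on these libraries where they do the work, as an engineer would, in place of code of your own. Each camera call takes 0.05 s, during which the arm holds its last target. There are 200 camera calls.

## Working session

There is one attempt and no reset: what is moved stays moved. The work goes in short steps, Python scripts to look and compute and a tool call to move; the robot and the scene stay as the last step left them, time stands still between calls to the robot, and variables do not carry over. Pictures are saved under pics/ and viewed, at most 10 in all, crops included, and the job is handed in when it is done.

Besides the shell and the picture viewer there is one more tool, called as name(argument=value, ...), one argument or row to a line, values as JSON. play_rows: Moves the arm, as the interface text tells. Shift numbers are shares of 0.2 m and turn numbers shares of pi/4 rad, none past 1 either way. Its arguments: {"type":"object","properties":{"increments":{"type":"array","items":{"type":"array"}},"squeeze":{"type":"number"}},"required":["increments"]}

```bash
ls; mkdir -p pics
python3 - <<'E'
from rig import r
import cv2,numpy as np
print(r.get_obs())
for n in ["scene","side"]:
    p,d=r.capture(n); cv2.imwrite(f"pics/{n}0.png",p[:,:,::-1]); np.savez(f"{n}0.npz",p=p,d=d,**r.camera_model(n))
    print(r.camera_model(n))
E
```

```text
pics
{'time': 0.0, 'joints': array([-1.08142052e+00,  3.85528200e-01,  6.66045815e-03, -5.06959310e-04,
       -1.19402787e+00, -2.58577775e-01]), 'qvel': array([ 2.96523489e-03,  2.00491375e-03,  3.97523373e-05,  1.39678082e-03,
       -2.57038560e-03, -1.57891202e-03]), 'tau': array([ 1.55636510e-03, -3.90668356e+01,  1.87402976e+01,  4.21980411e+00,
        1.09218748e-02, -1.99038946e-04]), 'tool_pos': array([ 0.1428419 , -0.60784241,  0.22148911]), 'orientation': array([ 3.13944267e+00, -8.14623996e-05, -2.91098155e+00]), 'force': array([-0.05970875, -0.10399208, -0.77861263]), 'moment': array([-0.00135803, -0.00419453,  0.03847982]), 'gripper_force': 0.0, 'opening': 0.08712279463783063}
{'mtx': array([[385.36940804,   0.        , 257.93488691],
       [  0.        , 385.36940804, 190.00232942],
       [  0.        ,   0.        ,   1.        ]]), 'T': array([[ 0.46155971,  0.72355031, -0.51326171,  1.28197527],
       [ 0.88709386, -0.37305799,  0.27183123, -0.39219979],
       [ 0.00520719, -0.58077766, -0.81404557,  1.28386677],
       [ 0.        ,  0.        ,  0.        ,  1.        ]])}
{'mtx': array([[463.04638376,   0.        , 252.16370491],
       [  0.        , 463.04638376, 194.52390749],
       [  0.        ,   0.        ,   1.        ]]), 'T': array([[-0.93586669, -0.28183525,  0.21147677,  0.17650914],
       [-0.35216402,  0.72844099, -0.58766847,  0.9281214 ],
       [ 0.01157734, -0.62445385, -0.7809759 ,  1.30724272],
       [ 0.        ,  0.        ,  0.        ,  1.        ]])}
```

View pics/scene0.png

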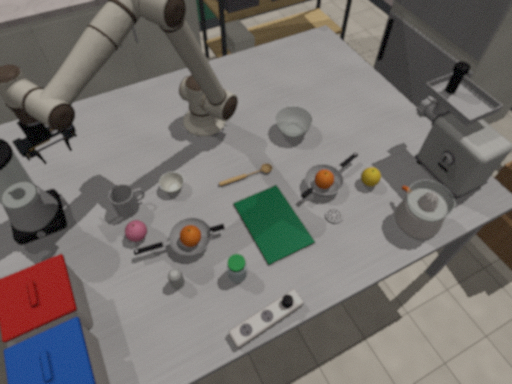

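View pics/side0.png

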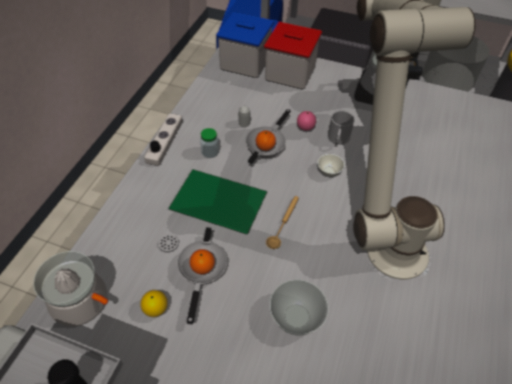

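The scene view shows the left pan near (325,180), with its lug near (303,198), and the right pan near (189,238), with its lug near (218,229). The green board is around (273,224). In the side view the left pan is at (203,262) with its lug at (208,235), and the right pan is at (266,141) with its lug at (254,158). I'll measure the oranges and black parts in both views.

```bash
cat > h.py <<'E'
import numpy as np,cv2
def ray(px,K,T,z):
    px=np.atleast_2d(px).astype(float)
    d=(np.c_[px,np.ones(len(px))]@np.linalg.inv(K).T)@T[:3,:3].T
    o=T[:3,3]; s=(z-o[2])/d[:,2]
    return o+d*s[:,None]
def pts(mask): 
    v,u=np.nonzero(mask); return np.c_[u,v]
E
python3 - <<'E'
from h import *
for n in ["scene","side"]:
    f=np.load(n+"0.npz");p=f["p"];K,T=f["mtx"],f["T"]
    hsv=cv2.cvtColor(p,cv2.COLOR_RGB2HSV);H,S,V=cv2.split(hsv)
    om=((H>=3)&(H<17)&(S>190)&(V>120)).astype(np.uint8)
    k,l,st,c=cv2.connectedComponentsWithStats(om)
    for i in range(1,k):
        if st[i,4]<120: continue
        (cu,cv_),rad=cv2.minEnclosingCircle(pts(l==i))
        a=ray([c[i]],K,T,.044)[0]; b=ray([[cu,cv_]],K,T,.044)[0]
        print(n,"orange",c[i].round(1),st[i,4],a.round(3),b.round(3))
    gm=((H>60)&(H<90)&(S>150)&(V>40)).astype(np.uint8)
    k,l,st,c=cv2.connectedComponentsWithStats(gm)
    i=1+np.argmax(st[1:,4]); q=cv2.boxPoints(cv2.minAreaRect(pts(l==i).astype(np.float32)))
    w=ray(q,K,T,.012); print(n,"board",ray([c[i]],K,T,.012)[0].round(3))
    dm=((V<60)).astype(np.uint8)
    k,l,st,c=cv2.connectedComponentsWithStats(dm)
    for i in range(1,k):
        if st[i,4]<15: continue
        w=ray(pts(l==i),K,T,.048)[:,:2]; m=w.mean(0)
        if not(.35<m[0]<.85 and abs(m[1])<.6): continue
        pr=(w-m)@np.linalg.svd(w-m,full_matrices=False)[2].T; ax=np.linalg.svd(w-m,full_matrices=False)[2][0]
        print(n,"dark",c[i].round(0),st[i,4],m.round(3),"len",np.ptp(pr,axis=0).round(3),"ang",np.degrees(np.arctan2(ax[1],ax[0])).round(1), (m+ax*pr[:,0].min()).round(3),(m+ax*pr[:,0].max()).round(3))
E
```

```text
scene orange [324.7 177.3] 150 [0.568 0.292 0.044] [0.571 0.289 0.044]
scene orange [190.5 234.3] 220 [ 0.564 -0.289  0.044] [ 0.565 -0.291  0.044]
scene board [0.649 0.009 0.012]
scene dark [347. 161.] 47 [0.54  0.422] len [0.078 0.014] ang 106.9 [0.551 0.387] [0.528 0.462]
scene dark [306. 193.] 52 [0.602 0.183] len [0.051 0.02 ] ang -72.1 [0.594 0.209] [0.61 0.16]
scene dark [217. 228.] 47 [ 0.584 -0.194] len [0.046 0.016] ang -100.8 [ 0.589 -0.172] [ 0.58  -0.217]
scene dark [150. 247.] 90 [ 0.549 -0.437] len [0.083 0.015] ang -98.1 [ 0.555 -0.396] [ 0.543 -0.479]
side orange [265.4 139.1] 232 [ 0.567 -0.298  0.044] [ 0.566 -0.296  0.044]
side orange [201.4 260.7] 397 [0.573 0.283 0.044] [0.573 0.284 0.044]
side board [0.629 0.023 0.012]
side dark [283. 118.] 74 [ 0.541 -0.432] len [0.092 0.02 ] ang 83.2 [ 0.536 -0.48 ] [ 0.547 -0.388]
side dark [253. 158.] 76 [ 0.575 -0.186] len [0.065 0.027] ang 88.6 [ 0.575 -0.218] [ 0.576 -0.152]
side dark [266. 156.] 24 [ 0.535 -0.208] len [0.045 0.006] ang -157.1 [ 0.554 -0.199] [ 0.513 -0.217]
side dark [208. 234.] 78 [0.595 0.188] len [0.048 0.022] ang 103.4 [0.6   0.164] [0.589 0.211]
side dark [193. 306.] 204 [0.531 0.432] len [0.1   0.021] ang 105.3 [0.543 0.386] [0.517 0.482]
```

play_rows(
  increments=[
    [0, [-0.25, 0.143, 0], [0, 0, 0]],
    [0, [-0.5, 0.287, 0], [0, 0, 0]],
    [0, [-0.75, 0.43, 0], [0, 0, 0]],
    [0, [-1, 0.573, 0], [0, 0, 0]],
    [0, [-1, 0.573, 0], [0, 0, 0]],
  ],
  squeeze=60,
)

```text
time: 0.6
tool_pos: [0.3131, -0.4487, 0.2223]
orientation: [3.141, 0.0, -2.909]
force: [0.3, -0.2, -0.1]
opening: 0.087
gripper_force: 0.0
```

play_rows(
  increments=[
    [0, [-0.25, 0.143, 0], [0, 0, 0]],
    [0, [-0.5, 0.287, 0], [0, 0, 0]],
    [0, [-0.75, 0.43, 0], [0, 0, 0]],
    [0, [-1, 0.573, 0], [0, 0, 0]],
    [0, [-1, 0.573, 0], [0, 0, 0]],
  ],
)

```text
time: 1.1
tool_pos: [0.4818, -0.2913, 0.2222]
orientation: [3.141, -0.0, -2.908]
force: [-0.6, -1.3, 0.7]
opening: 0.0868
gripper_force: 0.0
```

play_rows(
  increments=[
    [0, [-0.2, 0.11, 0], [0, 0, -0.19]],
    [0, [-0.4, 0.22, 0], [0, 0, -0.38]],
    [0, [-0.587, 0.337, 0], [0, 0, -0.57]],
    [0, [-0.587, 0.337, 0], [0, 0, -0.762]],
    [0, [-0.587, 0.337, 0], [0, 0, -0.762]],
  ],
)

```text
time: 1.6
tool_pos: [0.5792, -0.2001, 0.2215]
orientation: [3.14, -0.001, -2.311]
force: [-0.5, 0.1, -0.4]
opening: 0.0872
gripper_force: 0.0
```

play_rows(
  increments=[
    [0, [0, 0, 0], [0, 0, -0.19]],
    [0, [0, 0, 0], [0, 0, -0.38]],
    [0, [0, 0, 0], [0, 0, -0.57]],
    [0, [0, 0, 0], [0, 0, -0.762]],
    [0, [0, 0, 0], [0, 0, -0.762]],
    [0, [0, 0, 0], [0, 0, -0.762]],
  ],
)

```text
time: 2.2
tool_pos: [0.5782, -0.2019, 0.2225]
orientation: [3.141, 0.0, -1.72]
force: [-0.1, 0.3, -0.0]
opening: 0.0866
gripper_force: 0.0
```

Run:
```python
from rig import r
import cv2,numpy as np
o=r.get_obs(); print({k:np.round(v,4) for k,v in o.items()})
p,d=r.capture("wrist"); m=r.camera_model("wrist"); cv2.imwrite("pics/w1.png",p[:,:,::-1]); np.savez("w1.npz",p=p,d=d,**m,pos=o["tool_pos"],ori=o["orientation"]); print(m)
```

```text
{'time': np.float64(2.2), 'joints': array([-7.2000e-02,  3.6360e-01, -2.4400e-02, -1.0000e-04, -1.1832e+00,
       -7.7100e-02]), 'qvel': array([ 0.0042,  0.0014,  0.0033,  0.0014, -0.0007,  0.0162]), 'tau': array([ 9.00000e-04, -3.79113e+01,  1.86845e+01,  4.20040e+00,
        3.00000e-02,  2.15000e-02]), 'tool_pos': array([ 0.5782, -0.2019,  0.2225]), 'orientation': array([ 3.1412,  0.    , -1.7198]), 'force': array([-0.0718,  0.3054, -0.0363]), 'moment': array([0.0174, 0.0794, 0.0074]), 'gripper_force': np.float64(0.0), 'opening': np.float64(0.0866)}
{'mtx': array([[315.15648038,   0.        , 251.02759511],
       [  0.        , 315.15648038, 190.35944278],
       [  0.        ,   0.        ,   1.        ]]), 'T': array([[-0.98901263,  0.14248403,  0.0393995 ,  0.56788571],
       [ 0.14782695,  0.95122889,  0.27075967, -0.27646833],
       [ 0.00110099,  0.27360904, -0.96184036,  0.38461509],
       [ 0.        ,  0.        ,  0.        ,  1.        ]])}
```

View pics/w1.png

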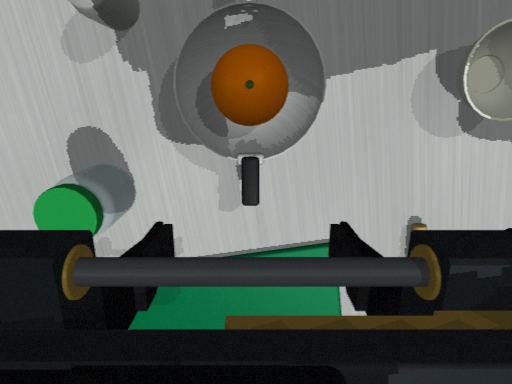

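The wrist view shows the right pan's rim circle near (250,82), the orange centred in it, and the lug at (250,182) pointing straight down the image. I'll measure these precisely.

```bash
cat >> h.py <<'E'
def lug(f,box):
    p=f["p"];K,T=f["mtx"],f["T"]
    H,S,V=cv2.split(cv2.cvtColor(p,cv2.COLOR_RGB2HSV))
    m=np.zeros(V.shape,np.uint8); u0,v0,u1,v1=box; m[v0:v1,u0:u1]=(V[v0:v1,u0:u1]<70)
    k,l,st,c=cv2.connectedComponentsWithStats(m); i=1+np.argmax(st[1:,4])
    w=ray(pts(l==i),K,T,.051)[:,:2]
    c,(a,b),_=cv2.minAreaRect((w*1000).astype(np.float32))
    mm=w.mean(0); ax=np.linalg.svd(w-mm,full_matrices=False)[2][0]
    print("lug mean",mm.round(4),"rect",np.round(c,1),round(a,1),round(b,1),"angle",np.degrees(np.arctan2(ax[1],ax[0])).round(2))
    om=((H>=3)&(H<17)&(S>190)&(V>70)).astype(np.uint8)
    k,l,st,c=cv2.connectedComponentsWithStats(om); i=1+np.argmax(st[1:,4])
    (cu,cv_),_=cv2.minEnclosingCircle(pts(l==i)); print("orange",(cu,cv_),ray([[cu,cv_]],K,T,.044)[0].round(4))
E
python3 - <<'E'
from h import *
f=np.load("w1.npz"); lug(f,(225,150,275,222)); K,T=f["mtx"],f["T"]
print("rim c",ray([[250,82]],K,T,.046)[0].round(4), "rim edge",ray([[175,80],[326,80]],K,T,.046).round(3))
for n in ["scene","side"]:
    g=np.load(n+"0.npz");H,S,V=cv2.split(cv2.cvtColor(g["p"],cv2.COLOR_RGB2HSV))
    gm=((H>60)&(H<90)&(S>150)&(V>40)).astype(np.uint8)
    k,l,st,c=cv2.connectedComponentsWithStats(gm); i=1+np.argmax(st[1:,4])
    hull=cv2.convexHull(pts(l==i).astype(np.int32)); q=cv2.approxPolyDP(hull,6,True)[:,0]
    w=ray(q,g["mtx"],g["T"],.012)[:,:2]; print(n,q.tolist(),w.round(3).tolist(),w.mean(0).round(3))
E
```

```text
lug mean [ 0.5812 -0.1938] rect [ 581.6 -193.3] 53.0 18.5 angle 82.04
orange (250.0, 84.25) [ 0.5662 -0.2926  0.044 ]
rim c [ 0.5658 -0.2947  0.046 ] rim edge [[ 0.641 -0.308  0.046]
 [ 0.489 -0.285  0.046]]
scene [[312, 241], [268, 262], [235, 204], [275, 187]] [[0.778, 0.103], [0.777, -0.082], [0.499, -0.079], [0.499, 0.101]] [0.638 0.011]
side [[264, 192], [246, 232], [170, 207], [192, 171]] [[0.492, -0.073], [0.49, 0.112], [0.776, 0.109], [0.776, -0.071]] [0.633 0.02 ]
```

play_rows(
  increments=[
    [0, [-0.012, -0.005, 0.2], [0, 0, -0.005]],
    [0, [-0.012, -0.005, 0.4], [0, 0, -0.005]],
    [0, [-0.012, -0.005, 0.6], [0, 0, -0.005]],
    [0, [-0.012, -0.005, 0.8], [0, 0, -0.005]],
    [0, [-0.012, -0.005, 0.92], [0, 0, -0.005]],
    [0, [-0.012, -0.005, 0.98], [0, 0, -0.005]],
    [0, [-0.012, -0.005, 0.99], [0, 0, -0.005]],
    [0.3, [-0.012, -0.005, 0.99], [0, 0, -0.005]],
  ],
  squeeze=10,
)

```text
time: 3.05
tool_pos: [0.581, -0.1993, 0.0255]
orientation: [-3.14, -0.0, -1.711]
force: [-0.5, -0.5, -0.1]
opening: 0.084
gripper_force: 0.0
```

play_rows(
  increments=[
    [0.5, [0, 0, 0], [0, 0, 0]],
    [0.6, [0, 0, 0], [0, 0, 0]],
    [0.65, [0, 0, 0], [0, 0, 0]],
    [0.68, [0, 0, 0], [0, 0, 0]],
    [0.7, [0, 0, 0], [0, 0, 0]],
    [0.7, [0, 0, 0], [0, 0, 0]],
  ],
)

```text
time: 3.65
tool_pos: [0.5802, -0.199, 0.0246]
orientation: [-3.141, 0.0, -1.71]
force: [-1.3, 0.1, -0.1]
opening: 0.0393
gripper_force: 0.0
```

Run:
```python
from rig import r
import cv2,numpy as np
o=r.get_obs(); print({k:np.round(v,4) for k,v in o.items()})
p,d=r.capture("wrist"); m=r.camera_model("wrist"); cv2.imwrite("pics/w2.png",p[:,:,::-1]); np.savez("w2.npz",p=p,d=d,**m)
```

```text
{'time': np.float64(3.65), 'joints': array([-0.0669,  0.565 , -0.2487, -0.    , -0.757 , -0.0722]), 'qvel': array([-0.0019,  0.0015, -0.0022, -0.0005,  0.0001, -0.0003]), 'tau': array([ 5.00000e-04, -4.28974e+01,  1.38959e+01,  3.12060e+00,
        3.14000e-02, -4.00000e-04]), 'tool_pos': array([ 0.5802, -0.199 ,  0.0246]), 'orientation': array([-3.1415,  0.    , -1.7099]), 'force': array([-1.3351,  0.1498, -0.0708]), 'moment': array([0.0095, 0.0755, 0.0144]), 'gripper_force': np.float64(0.0), 'opening': np.float64(0.0393)}
```

View pics/w2.png

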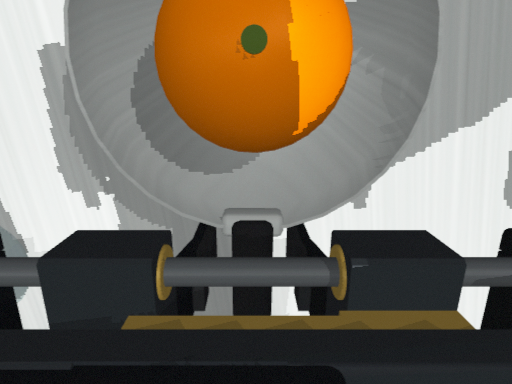

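The view shows the lug at u 233–272 and the finger tips at u 217 and 287, so it's centred. Closing now.

play_rows(
  increments=[
    [0.72, [0, 0, 0], [0, 0, 0]],
    [0.74, [0, 0, 0], [0, 0, 0]],
    [0.76, [0, 0, 0], [0, 0, 0]],
    [0.78, [0, 0, 0], [0, 0, 0]],
    [0.85, [0, 0, 0], [0, 0, 0]],
    [1, [0, 0, 0], [0, 0, 0]],
    [1, [0, 0, 0], [0, 0, 0]],
    [1, [0, 0, 0], [0, 0, 0]],
  ],
  squeeze=10,
)

```text
time: 4.5
tool_pos: [0.5799, -0.1991, 0.0245]
orientation: [3.141, 0.0, -1.71]
force: [-0.7, 0.1, 0.4]
opening: 0.0201
gripper_force: 10.0
```

play_rows(
  increments=[
    [1, [0, 0, 0], [0, 0, 0]],
    [1, [0, 0, 0], [0, 0, 0]],
    [1, [0, 0, 0], [0, 0, 0]],
  ],
  squeeze=60,
)

```text
time: 4.8
tool_pos: [0.5799, -0.1991, 0.0245]
orientation: [3.141, 0.0, -1.71]
force: [-1.2, 0.1, 0.9]
opening: 0.0198
gripper_force: 60.0
```

```bash
cat > chk.py <<'E'
from rig import r
import cv2,numpy as np,sys
o=r.get_obs(); print({k:np.round(o[k],4) for k in ["time","tool_pos","orientation","force","moment","opening","gripper_force","tau"]})
p,d=r.capture("wrist"); K=r.camera_model("wrist")["mtx"];T=r.camera_model("wrist")["T"]
H,S,V=cv2.split(cv2.cvtColor(p,cv2.COLOR_RGB2HSV))
om=((H>=3)&(H<17)&(S>190)&(V>70)).astype(np.uint8); v,u=np.nonzero(om)
X=np.c_[(u-K[0,2])/K[0,0],(v-K[1,2])/K[1,1],np.ones(len(u))]*d[v,u][:,None]
X=X[d[v,u]>0]
A=np.c_[2*X,np.ones(len(X))]; s=np.linalg.lstsq(A,(X**2).sum(1),rcond=None)[0]; c=s[:3]
print("orange cam",c.round(4),"R",np.sqrt(s[3]+c@c).round(4),"world",(T[:3,:3]@c+T[:3,3]).round(4))
if len(sys.argv)>1: cv2.imwrite(f"pics/{sys.argv[1]}.png",p[:,:,::-1])
# pan tilt: fit plane to rim-ish ring of points: depth pts 72-79 mm from orange axis in tool plane
vv,uu=np.mgrid[0:230,0:512]; dd=d[:230]; P=np.stack([(uu-K[0,2])/K[0,0]*dd,(vv-K[1,2])/K[1,1]*dd,dd],-1).reshape(-1,3); P=P[P[:,2]>0]
W=P@T[:3,:3].T+T[:3,3]; oc=T[:3,:3]@c+T[:3,3]
rr=np.hypot(*(W[:,:2]-oc[:2]).T); sel=(rr>50)&(rr<74)&(abs(W[:,2]-oc[2])<.02); W=W[sel]
rr=np.hypot(*(W[:,:2]-oc[:2]).T)
a=np.linalg.lstsq(np.c_[W[:,:2]-oc[:2],np.ones(len(W)),rr,rr**2],W[:,2],rcond=None)[0]
print("pan slope world x,y deg",np.degrees(a[:2]).round(2),len(W))
E
python3 chk.py
```

```text
{'time': np.float64(4.8), 'tool_pos': array([ 0.5799, -0.1991,  0.0245]), 'orientation': array([ 3.1411,  0.    , -1.71  ]), 'force': array([-1.154 ,  0.1087,  0.9038]), 'moment': array([ 0.1518,  0.4601, -0.0993]), 'opening': np.float64(0.0198), 'gripper_force': np.float64(59.9983), 'tau': array([  0.0651, -42.6182,  14.4299,   3.3288,   0.3969,   0.0905])}
orange cam [ 0.0007 -0.0558  0.132 ] R 0.0393 world [ 0.5669 -0.2911  0.0444]
pan slope world x,y deg [0. 0.] 0
```

play_rows(
  increments=[
    [1, [0, 0, -0.003], [0, 0, 0]],
    [1, [0, 0, -0.01], [0, 0, 0]],
    [1, [0, 0, -0.02], [0, 0, 0]],
    [1, [0, 0, -0.03], [0, 0, 0]],
    [1, [0, 0, -0.04], [0, 0, 0]],
    [1, [0, 0, -0.047], [0, 0, 0]],
    [1, [0, 0, -0.05], [0, 0, 0]],
    [1, [0, 0, -0.05], [0, 0, 0]],
  ],
)

```text
time: 5.65
tool_pos: [0.5802, -0.1991, 0.0347]
orientation: [-3.141, 0.0, -1.71]
force: [-0.3, 0.2, -3.5]
opening: 0.0195
gripper_force: 60.0
```

```bash
python3 chk.py w3
```

```text
{'time': np.float64(5.65), 'tool_pos': array([ 0.5802, -0.1991,  0.0347]), 'orientation': array([-3.1413,  0.    , -1.7099]), 'force': array([-0.3498,  0.201 , -3.5143]), 'moment': array([ 0.3526,  0.0756, -0.0495]), 'opening': np.float64(0.0195), 'gripper_force': np.float64(59.9918), 'tau': array([ 4.70000e-03, -4.45785e+01,  1.51838e+01,  3.80350e+00,
       -1.00000e-03, -6.00000e-04])}
orange cam [ 0.0006 -0.0598  0.1323] R 0.0393 world [ 0.5666 -0.2948  0.053 ]
pan slope world x,y deg [0. 0.] 0
```

View pics/w3.png

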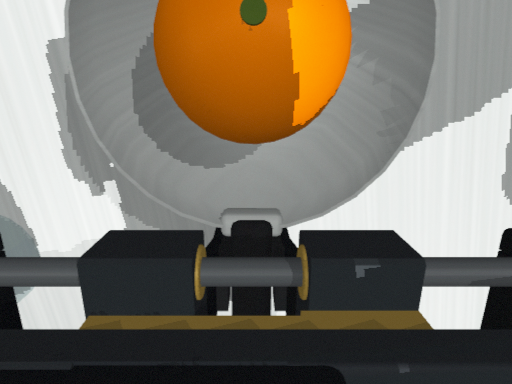

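The pan is clear of the table and sagging about 1°; the orange has shifted about 4 mm. The reading of about 3.5 N fits the dried orange, so I'll take a few more.

play_rows(
  increments=[
    [1, [0, 0, 0], [0, 0, 0]],
    [1, [0, 0, 0], [0, 0, 0]],
  ],
)

```text
time: 5.9
tool_pos: [0.5801, -0.1991, 0.0344]
orientation: [3.141, 0.0, -1.71]
force: [-0.3, 0.2, -3.4]
opening: 0.0197
gripper_force: 60.0
```

play_rows(
  increments=[
    [1, [0, 0, 0], [0, 0, 0]],
  ],
)

```text
time: 6.0
tool_pos: [0.5801, -0.1991, 0.0345]
orientation: [3.141, -0.0, -1.71]
force: [-0.9, 0.9, -3.6]
opening: 0.0197
gripper_force: 60.0
```

play_rows(
  increments=[
    [1, [0, 0, 0], [0, 0, 0]],
  ],
)

```text
time: 6.1
tool_pos: [0.5801, -0.1991, 0.0345]
orientation: [3.142, 0.0, -1.71]
force: [-0.7, -0.0, -3.4]
opening: 0.0198
gripper_force: 60.0
```

```bash
python3 chk.py
```

```text
{'time': np.float64(6.1), 'tool_pos': array([ 0.5801, -0.1991,  0.0345]), 'orientation': array([ 3.1416,  0.    , -1.7099]), 'force': array([-0.6837, -0.007 , -3.3503]), 'moment': array([0.4126, 0.0652, 0.0307]), 'opening': np.float64(0.0198), 'gripper_force': np.float64(59.9918), 'tau': array([-2.00000e-04, -4.45236e+01,  1.51590e+01,  3.79630e+00,
        5.50000e-03, -5.00000e-04])}
orange cam [ 0.0006 -0.0595  0.1324] R 0.0393 world [ 0.5667 -0.2945  0.053 ]
pan slope world x,y deg [0. 0.] 0
```

The readings stay near 3.45 N, so this pan holds the dried orange. Setting it back down.

play_rows(
  increments=[
    [1, [0, 0, 0.003], [0, 0, 0]],
    [1, [0, 0, 0.01], [0, 0, 0]],
    [1, [0, 0, 0.02], [0, 0, 0]],
    [1, [0, 0, 0.03], [0, 0, 0]],
    [1, [0, 0, 0.038], [0, 0, 0]],
    [1, [0, 0, 0.045], [0, 0, 0]],
    [1, [0, 0, 0.05], [0, 0, 0]],
    [1, [0, 0, 0.05], [0, 0, 0]],
  ],
)

```text
time: 6.95
tool_pos: [0.5804, -0.199, 0.0248]
orientation: [-3.141, -0.0, -1.71]
force: [0.1, 1.3, -0.5]
opening: 0.0191
gripper_force: 60.0
```

play_rows(
  increments=[
    [1, [0, 0, 0], [0, 0, 0]],
    [1, [0, 0, 0], [0, 0, 0]],
    [1, [0, 0, 0], [0, 0, 0]],
  ],
  squeeze=5,
)

```text
time: 7.25
tool_pos: [0.5804, -0.199, 0.0248]
orientation: [-3.141, 0.0, -1.71]
force: [0.8, 1.8, 0.1]
opening: 0.0201
gripper_force: 5.0
```

play_rows(
  increments=[
    [0.74, [0, 0, 0], [0, 0, 0]],
    [0.7, [0, 0, 0], [0, 0, 0]],
    [0.6, [0, 0, 0], [0, 0, 0]],
    [0.3, [0, 0, 0], [0, 0, 0]],
    [0.1, [0, 0, 0], [0, 0, 0]],
    [0, [0, 0, 0], [0, 0, 0]],
    [0, [0, 0, 0], [0, 0, 0]],
    [0, [0, 0, 0], [0, 0, 0]],
  ],
)

```text
time: 8.05
tool_pos: [0.5802, -0.1991, 0.0246]
orientation: [-3.142, -0.0, -1.71]
force: [-0.4, 0.5, 0.1]
opening: 0.0661
gripper_force: 0.0
```

```bash
python3 chk.py
```

```text
{'time': np.float64(8.05), 'tool_pos': array([ 0.5802, -0.1991,  0.0246]), 'orientation': array([-3.1415, -0.    , -1.7099]), 'force': array([-0.4026,  0.4957,  0.1079]), 'moment': array([ 0.0404,  0.0994, -0.0013]), 'opening': np.float64(0.0661), 'gripper_force': np.float64(0.0), 'tau': array([-4.60000e-03, -4.28187e+01,  1.38732e+01,  3.11660e+00,
        3.09000e-02,  1.00000e-04])}
orange cam [ 0.0006 -0.0587  0.1312] R 0.0393 world [ 0.5667 -0.2941  0.0443]
pan slope world x,y deg [0. 0.] 0
```

play_rows(
  increments=[
    [0, [0, 0, -0.03], [0, 0, 0]],
    [0, [0, 0, -0.15], [0, 0, 0]],
    [0, [0, 0, -0.35], [0, 0, 0]],
    [0, [0, 0, -0.6], [0, 0, 0]],
    [0, [0, 0, -0.85], [0, 0, 0]],
    [0, [0, 0, -1], [0, 0, 0]],
    [0, [0, 0, -1], [0, 0, 0]],
  ],
)

```text
time: 8.8
tool_pos: [0.5829, -0.1998, 0.2316]
orientation: [-3.129, -0.001, -1.709]
force: [0.1, 0.4, -0.4]
opening: 0.0868
gripper_force: 0.0
```

play_rows(
  increments=[
    [0, [-0.16, 0.016, 0], [0, 0, -0.16]],
    [0, [-0.33, 0.032, 0], [0, 0, -0.33]],
    [0, [-0.5, 0.048, 0], [0, 0, -0.5]],
    [0, [-0.67, 0.065, 0], [0, 0, -0.67]],
    [0, [-0.83, 0.081, 0], [0, 0, -0.84]],
    [0, [-0.984, 0.097, 0], [0, 0, -1]],
    [0, [-0.984, 0.097, 0], [0, 0, -1]],
  ],
)

```text
time: 9.5
tool_pos: [0.5879, 0.0015, 0.2239]
orientation: [3.141, 0.001, -0.919]
force: [0.2, -0.1, 0.6]
opening: 0.0875
gripper_force: 0.0
```

play_rows(
  increments=[
    [0, [-0.12, -0.1, 0], [0, 0, -0.16]],
    [0, [-0.25, -0.2, 0], [0, 0, -0.33]],
    [0, [-0.38, -0.31, 0], [0, 0, -0.5]],
    [0, [-0.51, -0.42, 0], [0, 0, -0.67]],
    [0, [-0.64, -0.53, 0], [0, 0, -0.84]],
    [0, [-0.765, -0.626, 0], [0, 0, -1]],
    [0, [-0.765, -0.626, 0], [0, 0, -1]],
  ],
)

```text
time: 10.2
tool_pos: [0.5958, 0.1987, 0.2235]
orientation: [3.141, 0.001, -0.135]
force: [-0.6, 0.2, -0.6]
opening: 0.0869
gripper_force: 0.0
```

play_rows(
  increments=[
    [0, [0, 0, 0], [0, 0, -0.16]],
    [0, [0, 0, 0], [0, 0, -0.33]],
    [0, [0, 0, 0], [0, 0, -0.5]],
    [0, [0, 0, 0], [0, 0, -0.67]],
    [0, [0, 0, 0], [0, 0, -0.84]],
    [0, [0, 0, 0], [0, 0, -1]],
    [0, [0, 0, 0], [0, 0, -1]],
  ],
)

```text
time: 10.9
tool_pos: [0.5958, 0.1948, 0.2241]
orientation: [-3.141, 0.001, 0.643]
force: [-0.8, -0.8, -1.0]
opening: 0.0869
gripper_force: 0.0
```

play_rows(
  increments=[
    [0, [0, 0, 0], [0, 0, -0.16]],
    [0, [0, 0, 0], [0, 0, -0.33]],
    [0, [0, 0, 0], [0, 0, -0.5]],
    [0, [0, 0, 0], [0, 0, -0.67]],
    [0, [0, 0, 0], [0, 0, -0.84]],
    [0, [0, 0, 0], [0, 0, -1]],
    [0, [0, 0, 0], [0, 0, -1]],
  ],
)

```text
time: 11.6
tool_pos: [0.5959, 0.1953, 0.2243]
orientation: [-3.141, 0.0, 1.427]
force: [0.6, 0.6, -0.1]
opening: 0.0872
gripper_force: 0.0
```

play_rows(
  increments=[
    [0, [0, 0, 0], [0, 0, -0.16]],
    [0, [0, 0, 0], [0, 0, -0.33]],
    [0, [0, 0, 0], [0, 0, -0.502]],
    [0, [0, 0, 0], [0, 0, -0.502]],
    [0, [0, 0, 0], [0, 0, -0.502]],
  ],
)

```text
time: 12.1
tool_pos: [0.596, 0.1957, 0.2245]
orientation: [-3.141, 0.0, 1.82]
force: [0.1, -0.5, -0.4]
opening: 0.087
gripper_force: 0.0
```

Run:
```python
from rig import r
from h import *
o=r.get_obs(); print({k:np.round(v,4) for k,v in o.items()})
p,d=r.capture("wrist"); m=r.camera_model("wrist"); cv2.imwrite("pics/w4.png",p[:,:,::-1]); f=dict(p=p,d=d,**m); np.savez("w4.npz",**f)
lug(f,(215,150,285,222)); print(m["T"].round(4))
g,_=r.capture("scene"); cv2.imwrite("pics/s4.png",g[:,:,::-1])
```

```text
{'time': np.float64(12.1), 'joints': array([ 0.5749,  0.3876,  0.0172, -0.    , -1.2007,  2.8159]), 'qvel': array([ 0.0038, -0.0007,  0.0028,  0.0006,  0.0014,  0.0194]), 'tau': array([-7.40000e-03, -3.92091e+01,  1.87712e+01,  4.07740e+00,
       -1.27000e-02,  9.20000e-03]), 'tool_pos': array([0.596 , 0.1957, 0.2245]), 'orientation': array([-3.1414,  0.    ,  1.82  ]), 'force': array([ 0.1112, -0.5377, -0.369 ]), 'moment': array([-0.0949, -0.018 , -0.0019]), 'gripper_force': np.float64(0.0), 'opening': np.float64(0.087)}
lug mean [0.5976 0.1893] rect [597.8 188.5] 19.4 54.1 angle -75.45
orange (251.0, 81.08125305175781) [0.5729 0.2867 0.044 ]
[[ 9.689e-01  2.381e-01  6.670e-02  5.781e-01]
 [ 2.473e-01 -9.324e-01 -2.636e-01  2.674e-01]
 [-6.000e-04  2.719e-01 -9.623e-01  3.866e-01]
 [ 0.000e+00  0.000e+00  0.000e+00  1.000e+00]]
```

View pics/w4.png

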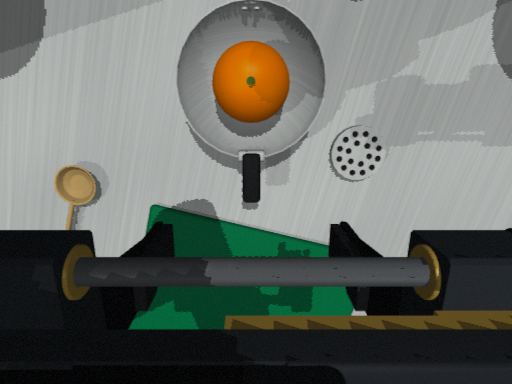

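The lug is at (251,178), lined up between the fingers, and the orange is at (251,81). Descending and closing the same way as before.

play_rows(
  increments=[
    [0, [0, 0, 0.2], [0, 0, 0]],
    [0, [0, 0, 0.4], [0, 0, 0]],
    [0, [0, 0, 0.6], [0, 0, 0]],
    [0, [0, 0, 0.8], [0, 0, 0]],
    [0, [0, 0, 0.92], [0, 0, 0]],
    [0, [0, 0, 0.98], [0, 0, 0]],
    [0, [0, 0, 1], [0, 0, 0]],
    [0.3, [0, 0, 1], [0, 0, 0]],
  ],
  squeeze=10,
)

```text
time: 13.0
tool_pos: [0.5966, 0.1963, 0.0251]
orientation: [3.141, -0.0, 1.825]
force: [0.3, 0.2, -0.2]
opening: 0.0838
gripper_force: 0.0
```

play_rows(
  increments=[
    [0.5, [0, 0, 0], [0, 0, 0]],
    [0.6, [0, 0, 0], [0, 0, 0]],
    [0.65, [0, 0, 0], [0, 0, 0]],
    [0.68, [0, 0, 0], [0, 0, 0]],
    [0.7, [0, 0, 0], [0, 0, 0]],
    [0.7, [0, 0, 0], [0, 0, 0]],
  ],
)

```text
time: 13.6
tool_pos: [0.5961, 0.1961, 0.0247]
orientation: [3.141, -0.0, 1.826]
force: [0.6, -0.4, 0.7]
opening: 0.0388
gripper_force: 0.0
```

```bash
python3 chk.py w5
```

```text
{'time': np.float64(13.6), 'tool_pos': array([0.5961, 0.1961, 0.0247]), 'orientation': array([ 3.1414e+00, -1.0000e-04,  1.8259e+00]), 'force': array([ 0.6132, -0.3827,  0.655 ]), 'moment': array([-0.0627,  0.0036, -0.01  ]), 'opening': np.float64(0.0388), 'gripper_force': np.float64(0.0), 'tau': array([ 7.00000e-04, -4.39708e+01,  1.41364e+01,  3.06970e+00,
       -1.06000e-02, -4.00000e-04])}
orange cam [-0.     -0.0558  0.1323] R 0.0394 world [0.5732 0.2846 0.0442]
pan slope world x,y deg [0. 0.] 0
```

View pics/w5.png

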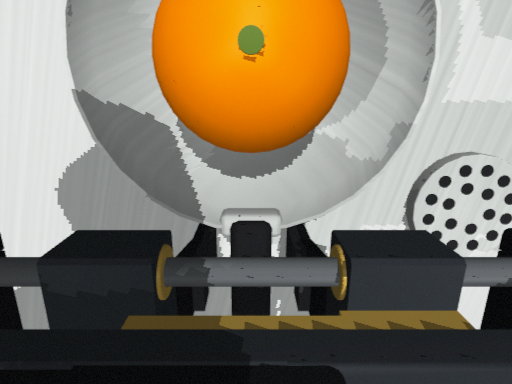

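The lug is centred at u≈251, with finger tips at 216 and 286. Gripping and lifting 10 mm.

play_rows(
  increments=[
    [0.72, [0, 0, 0], [0, 0, 0]],
    [0.74, [0, 0, 0], [0, 0, 0]],
    [0.76, [0, 0, 0], [0, 0, 0]],
    [0.78, [0, 0, 0], [0, 0, 0]],
    [0.85, [0, 0, 0], [0, 0, 0]],
    [1, [0, 0, 0], [0, 0, 0]],
    [1, [0, 0, 0], [0, 0, 0]],
    [1, [0, 0, 0], [0, 0, 0]],
  ],
  squeeze=10,
)

```text
time: 14.45
tool_pos: [0.596, 0.196, 0.0245]
orientation: [-3.141, -0.0, 1.826]
force: [-0.1, -0.3, -0.3]
opening: 0.0197
gripper_force: 10.0
```

play_rows(
  increments=[
    [1, [0, 0, 0], [0, 0, 0]],
    [1, [0, 0, 0], [0, 0, 0]],
    [1, [0, 0, 0], [0, 0, 0]],
  ],
  squeeze=60,
)

```text
time: 14.75
tool_pos: [0.596, 0.196, 0.0245]
orientation: [-3.142, 0.0, 1.826]
force: [-0.7, 0.1, -0.6]
opening: 0.0199
gripper_force: 60.0
```

play_rows(
  increments=[
    [1, [0, 0, -0.003], [0, 0, 0]],
    [1, [0, 0, -0.01], [0, 0, 0]],
    [1, [0, 0, -0.02], [0, 0, 0]],
    [1, [0, 0, -0.03], [0, 0, 0]],
    [1, [0, 0, -0.04], [0, 0, 0]],
    [1, [0, 0, -0.047], [0, 0, 0]],
    [1, [0, 0, -0.05], [0, 0, 0]],
    [1, [0, 0, -0.05], [0, 0, 0]],
  ],
)

```text
time: 15.55
tool_pos: [0.596, 0.196, 0.0346]
orientation: [3.142, 0.0, 1.826]
force: [-1.0, -0.5, -5.1]
opening: 0.0199
gripper_force: 60.0
```

```bash
python3 chk.py w6
```

```text
{'time': np.float64(15.55), 'tool_pos': array([0.596 , 0.196 , 0.0346]), 'orientation': array([3.1416, 0.    , 1.8259]), 'force': array([-0.9875, -0.4886, -5.1362]), 'moment': array([-0.6126, -0.1204,  0.0263]), 'opening': np.float64(0.0199), 'gripper_force': np.float64(59.9999), 'tau': array([-1.50000e-03, -4.68021e+01,  1.60444e+01,  3.37080e+00,
        1.26600e-01,  1.60000e-03])}
orange cam [ 1.000e-04 -5.940e-02  1.332e-01] R 0.0394 world [0.5724 0.2878 0.0523]
pan slope world x,y deg [0. 0.] 0
```

The force is now 5.1 N (4.7–5.1 expected), so this is the heavy orange. The sag is about 1.2°, which is tolerable. Lifting on.

play_rows(
  increments=[
    [1, [0, 0, -0.01], [0, 0, 0]],
    [1, [0, 0, -0.03], [0, 0, 0]],
    [1, [0, 0, -0.06], [0, 0, 0]],
    [1, [0, 0, -0.1], [0, 0, 0]],
    [1, [0, 0, -0.145], [0, 0, 0]],
    [1, [0, 0, -0.19], [0, 0, 0]],
    [1, [0, 0, -0.235], [0, 0, 0]],
    [1, [0, 0, -0.28], [0, 0, 0]],
  ],
)

```text
time: 16.4
tool_pos: [0.5961, 0.1961, 0.0916]
orientation: [3.141, -0.0, 1.826]
force: [-0.1, -0.5, -4.9]
opening: 0.0192
gripper_force: 60.0
```

play_rows(
  increments=[
    [1, [0, 0, -0.045], [0, 0, 0]],
    [1, [0, 0, -0.09], [0, 0, 0]],
    [1, [0, 0, -0.135], [0, 0, 0]],
    [1, [0, 0, -0.175], [0, 0, 0]],
    [1, [0, 0, -0.205], [0, 0, 0]],
    [1, [0, 0, -0.225], [0, 0, 0]],
    [1, [0, 0, -0.235], [0, 0, 0]],
    [1, [0, 0, -0.24], [0, 0, 0]],
  ],
)

```text
time: 17.2
tool_pos: [0.5959, 0.196, 0.1385]
orientation: [-3.141, 0.0, 1.826]
force: [-0.8, 0.0, -6.0]
opening: 0.0192
gripper_force: 60.0
```

```bash
python3 chk.py
```

```text
{'time': np.float64(17.2), 'tool_pos': array([0.5959, 0.196 , 0.1385]), 'orientation': array([-3.1412,  0.    ,  1.8258]), 'force': array([-0.7695,  0.0486, -6.0408]), 'moment': array([-0.5901, -0.0959, -0.0143]), 'opening': np.float64(0.0192), 'gripper_force': np.float64(59.9998), 'tau': array([ 1.30000e-03, -4.42604e+01,  1.91127e+01,  4.01850e+00,
        1.38400e-01,  2.40000e-03])}
orange cam [-0.     -0.0595  0.1332] R 0.0393 world [0.5722 0.2879 0.1563]
pan slope world x,y deg [0. 0.] 0
```

The hold is stable with no creep. Translating next.

play_rows(
  increments=[
    [1, [-0.004, -0.002, 0], [0, 0, 0]],
    [1, [-0.015, -0.009, 0], [0, 0, 0]],
    [1, [-0.034, -0.02, 0], [0, 0, 0]],
    [1, [-0.06, -0.036, 0], [0, 0, 0]],
    [1, [-0.094, -0.056, 0], [0, 0, 0]],
    [1, [-0.136, -0.081, 0], [0, 0, 0]],
    [1, [-0.181, -0.108, 0], [0, 0, 0]],
    [1, [-0.226, -0.135, 0], [0, 0, 0]],
  ],
)

```text
time: 18.05
tool_pos: [0.581, 0.1444, 0.1387]
orientation: [-3.142, 0.0, 1.826]
force: [-0.5, -0.7, -6.0]
opening: 0.0195
gripper_force: 60.0
```

play_rows(
  increments=[
    [1, [-0.045, -0.027, 0], [0, 0, 0]],
    [1, [-0.09, -0.054, 0], [0, 0, 0]],
    [1, [-0.136, -0.081, 0], [0, 0, 0]],
    [1, [-0.181, -0.108, 0], [0, 0, 0]],
    [1, [-0.226, -0.135, 0], [0, 0, 0]],
    [1, [-0.271, -0.162, 0], [0, 0, 0]],
    [1, [-0.317, -0.189, 0], [0, 0, 0]],
    [1, [-0.362, -0.216, 0], [0, 0, 0]],
  ],
)

```text
time: 18.85
tool_pos: [0.5576, 0.0637, 0.1386]
orientation: [3.141, 0.0, 1.826]
force: [0.6, -0.3, -4.7]
opening: 0.0192
gripper_force: 60.0
```

play_rows(
  increments=[
    [1, [-0.045, -0.027, 0], [0, 0, 0]],
    [1, [-0.09, -0.054, 0], [0, 0, 0]],
    [1, [-0.132, -0.079, 0], [0, 0, 0]],
    [1, [-0.166, -0.099, 0], [0, 0, 0]],
    [1, [-0.192, -0.115, 0], [0, 0, 0]],
    [1, [-0.211, -0.126, 0], [0, 0, 0]],
    [1, [-0.222, -0.133, 0], [0, 0, 0]],
    [1, [-0.226, -0.135, 0], [0, 0, 0]],
  ],
)

```text
time: 19.65
tool_pos: [0.5431, 0.0139, 0.1386]
orientation: [3.141, -0.0, 1.826]
force: [0.3, -0.1, -4.5]
opening: 0.0191
gripper_force: 60.0
```

```bash
python3 chk.py
```

```text
{'time': np.float64(19.65), 'tool_pos': array([0.5431, 0.0139, 0.1386]), 'orientation': array([ 3.1415, -0.    ,  1.8259]), 'force': array([ 0.2695, -0.1332, -4.5129]), 'moment': array([-0.4775, -0.0829, -0.0425]), 'opening': np.float64(0.0191), 'gripper_force': np.float64(60.0), 'tau': array([-7.61000e-02, -3.60761e+01,  1.78609e+01,  3.78670e+00,
       -6.90000e-03, -4.00000e-04])}
orange cam [-0.0017 -0.0587  0.1332] R 0.0393 world [0.518  0.1046 0.1565]
pan slope world x,y deg [0. 0.] 0
```

play_rows(
  increments=[
    [1, [0, 0, 0], [0, 0, 0.007]],
    [1, [0, 0, 0], [0, 0, 0.03]],
    [1, [0, 0, 0], [0, 0, 0.067]],
    [1, [0, 0, 0], [0, 0, 0.119]],
    [1, [0, 0, 0], [0, 0, 0.186]],
    [1, [0, 0, 0], [0, 0, 0.268]],
    [1, [0, 0, 0], [0, 0, 0.358]],
    [1, [0, 0, 0], [0, 0, 0.447]],
  ],
)

```text
time: 20.5
tool_pos: [0.5429, 0.0141, 0.1384]
orientation: [-3.141, 0.0, 1.471]
force: [-0.9, 0.5, -5.2]
opening: 0.0194
gripper_force: 60.0
```

play_rows(
  increments=[
    [1, [0, 0, 0], [0, 0, 0.089]],
    [1, [0, 0, 0], [0, 0, 0.179]],
    [1, [0, 0, 0], [0, 0, 0.268]],
    [1, [0, 0, 0], [0, 0, 0.358]],
    [1, [0, 0, 0], [0, 0, 0.447]],
    [1, [0, 0, 0], [0, 0, 0.536]],
    [1, [0, 0, 0], [0, 0, 0.626]],
    [1, [0, 0, 0], [0, 0, 0.715]],
  ],
)

```text
time: 21.3
tool_pos: [0.5425, 0.014, 0.1383]
orientation: [-3.14, 0.001, 0.909]
force: [0.6, -0.2, -6.3]
opening: 0.0192
gripper_force: 60.0
```

play_rows(
  increments=[
    [1, [0, 0, 0], [0, 0, 0.089]],
    [1, [0, 0, 0], [0, 0, 0.179]],
    [1, [0, 0, 0], [0, 0, 0.268]],
    [1, [0, 0, 0], [0, 0, 0.358]],
    [1, [0, 0, 0], [0, 0, 0.447]],
    [1, [0, 0, 0], [0, 0, 0.536]],
    [1, [0, 0, 0], [0, 0, 0.626]],
    [1, [0, 0, 0], [0, 0, 0.715]],
  ],
)

```text
time: 22.1
tool_pos: [0.5423, 0.0141, 0.1381]
orientation: [-3.141, 0.002, 0.347]
force: [0.4, -0.5, -4.6]
opening: 0.0194
gripper_force: 60.0
```

play_rows(
  increments=[
    [1, [0, 0, 0], [0, 0, 0.089]],
    [1, [0, 0, 0], [0, 0, 0.179]],
    [1, [0, 0, 0], [0, 0, 0.261]],
    [1, [0, 0, 0], [0, 0, 0.328]],
    [1, [0, 0, 0], [0, 0, 0.38]],
    [1, [0, 0, 0], [0, 0, 0.417]],
    [1, [0, 0, 0], [0, 0, 0.44]],
    [1, [0, 0, 0], [0, 0, 0.447]],
  ],
)

```text
time: 22.9
tool_pos: [0.5428, 0.0141, 0.1384]
orientation: [-3.142, 0.001, -0.0]
force: [-0.2, 0.3, -5.0]
opening: 0.0193
gripper_force: 60.0
```

play_rows(
  increments=[
    [1, [0, 0, 0], [0, 0, 0]],
    [1, [0, 0, 0], [0, 0, 0]],
    [1, [0, 0, 0], [0, 0, 0]],
    [1, [0, 0, 0], [0, 0, 0]],
    [1, [0, 0, 0], [0, 0, 0]],
    [1, [0, 0, 0], [0, 0, 0]],
    [1, [0, 0, 0], [0, 0, 0]],
    [1, [0, 0, 0], [0, 0, 0]],
  ],
)

```text
time: 23.7
tool_pos: [0.5431, 0.014, 0.1386]
orientation: [-3.142, 0.0, 0.001]
force: [0.2, -0.4, -4.5]
opening: 0.0197
gripper_force: 60.0
```

```bash
python3 chk.py
python3 - <<'E'
from rig import r
import cv2
p,_=r.capture("scene"); cv2.imwrite("pics/s7.png",p[:,:,::-1])
E
```

```text
{'time': np.float64(23.7), 'tool_pos': array([0.5431, 0.014 , 0.1386]), 'orientation': array([-3.1416e+00,  0.0000e+00,  7.0000e-04]), 'force': array([ 0.2475, -0.3599, -4.5035]), 'moment': array([-0.0587,  0.6027,  0.0516]), 'opening': np.float64(0.0197), 'gripper_force': np.float64(59.9998), 'tau': array([-4.00000e-04, -3.65634e+01,  1.84211e+01,  4.33750e+00,
        5.31900e-01,  1.00000e-04])}
orange cam [ 0.0011 -0.0593  0.1331] R 0.0394 world [0.6389 0.0123 0.1564]
pan slope world x,y deg [0. 0.] 0
```

View pics/s7.png

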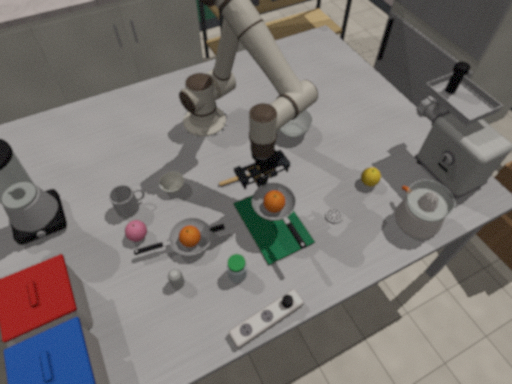

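The view shows the pan at (273,203) over the board with its handle pointing away along (296,237). The right pan is still at (189,238) and everything else is unmoved. Handing in.

```bash
python3 -c "
from rig import r
print(r.sign_off())"
```

```text
the job is handed in; nothing more can be done
None
```

I handed the job in with the left pan (heavier orange, about 5 N against 3.5 N for the right pan) held by its lug over the middle of the board, its handle pointing away from the robot; the right pan with the dried orange is back where it stood, and no verdict came back.

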